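# Load the tool dryer in the clay studio

### The arm

A 7-joint arm with a two-finger parallel gripper is mounted at the origin on the work surface. World frame = base frame: x ahead of the robot, y to its left, z up, the work surface at z = 0. Lengths are in m, angles in rad, forces in N, time in s.
With the tool pointing down it reaches from about 0.4 to 0.75 m from the base axis. Payload 19.5 kg.
Tool frame: the origin (TCP) lies midway between the tips of the shut fingers; the grasp point (between the pads) lies 19 mm behind it; z points along the fingers, y is the line along which they close (so a half turn about z gives the same grasp; the last joint's range is limited). The gripper opens to 85 mm and grips with 20 to 120 N. Pads are 22 mm wide; open, the fingers measure 114 mm over their backs; the gripper's body (76 mm by 85 mm) begins 54 mm behind the grasp point. The pads swing forward as they close: fully open they stand 13 mm farther back than shut.
Start: joints at [1.284, 0.707, -0.028, 1.485, 0.022, 0.951, -0.075], TCP at [0.139, -0.558, 0.231] pointing down, gripper open.
Joint ranges: [-2.71, 2.71], [-0.32, 2.16], [-1.57, 1.52], [0, 2.45], [-1.46, 4.6], [0, 2.02], [-2.83, 2.83]. Speed limits (rad/s): [1.89, 1.89, 2.57, 2.57, 3.01, 3.01, 3.01].

### API

Orientations are given as a unit quaternion [w, x, y, z].
In Python, from plant import env gives the robot as it stands. The module is installed in compiled form; this text tells all that it offers.
- The arm moves only by the tool servo_tool, never from a script. Its argument "plan" is a list of rows, each a list of 3 entries, a list of its own where there are three numbers: the shift along the tool's x, y, z in units of 120 mm (1.0 is 120 mm), then the turn about the tool's z in units of 90 degrees (1.0 is 90 degrees), then the closure, from -1 (fully open) to 1 (shut). A call has exactly 8 rows; each row is the pose to reach, as a shift and turn from the pose commanded when the call began, along the tool's axes at that moment; what a row does not reach only later rows make up. A row lasts 1/8 s, in which the tool goes at most 62.5 mm and 10.7 degrees, less where a joint would pass 70% of its speed; a pose out of reach is approached as far as the arm can. A call with a number of a shift or a turn outside -1 to 1 is refused whole. A call with a gripper value outside its range is refused whole. The fingers move at their own pace and stop on an object; the grip force is fixed at half the most. Time passes only in rows, so rows that repeat a pose let the fingers close, or fill a call up. It gives the time, the measured TCP pose, the force, the opening and the grip force at its end, in the units of the state.
- env.observe(): the state, without advancing time (a new reading comes with each control period).
- env.grab_frame(name): name is "scene" or "top"; returns a dict with "color" (480x640x3 uint8, red, green, blue), "intrinsics" (3x3 intrinsics, pixels), "rvec" (rotation vector, rad) and "tvec" (3), from world to camera coordinates, as OpenCV has them. Camera axes: x right, y down, z forward; pixel columns grow to the right and rows downward; lengths in m; the calibration is good to about 2 mm. A picture is of the moment at which its call begins. There is no depth.
- env.finish_job(): hands the job in; it is judged then, once.
The state is a dict: "time": time; "joint_pos": joint angles; "qvel": joint speeds; "tau": joint torques, N m; "tool_pos": TCP position; "tcp_rot": TCP orientation; "ft_force": force on the tool from outside, world axes, zero at the start; "torque": the same for the moment, N m; "finger_gap": opening from 0.0 (shut) to 1.0 (fully open); "grasp_force": force on a finger pad.
Only numpy, scipy, OpenCV 4.12 (cv2) and the standard library are available. Lean on these libraries where they do the work, as an engineer would, in place of code of your own. Each camera call takes 0.05 s, during which the arm holds its last target. There are 200 camera calls.

### The job

Dry the two washed modelling tools, the wooden clay knife and the wire loop tool: lay them gently, not dropped, one in each lane of the tool dryer, flat on the tray, straight along the lanes and both with the working end (blade or loop) towards the fan box; either tool may take either lane. Then press the dryer's start button fully down and let it come back up. Leave the other things on the table where they are.

Things in the scene. Friction and masses are not known exactly. Their poses are not given: they have to be found in the camera images.
- dryer: fixed tool dryer: flat steel tray with two lanes, grey fan box at one end. Origin under the tray's centre, z up, x along the lanes to the fan box. Tray floor 12 mm up, x -119 to 125 mm. Lane centre lines y = -37.5 and 37.5 mm, 69 mm wide inside; ridges between and beside them (y = -75, 0, 75) and lip at x = -122: 6 mm wide, tops 17 mm up. Fan box x 125 to 215, y -78 to 78, 85 mm high
- start_top (a point): centre of the top face of the dryer's start button, a round steel push button of 30 mm diameter in a black housing on top of the fan box; it presses straight down
- start (a joint): travel of the start button (m): 0 released, 0.006 fully down; spring return, about 5 N fully down
- knife: clay knife, all of wood: thick handle (x -87.5 to +17.5 mm), narrower neck, then a thin flat blade (x +42.5 to +87.5 mm) as its working end. Handle: plain wood bar with flat sides, 20 mm wide (y) and 18 mm thick (z). Origin on its underside at mid-length; x axis along the tool towards the working end, z up as it lies. Total length 175 mm
- knife_tip (a point): end of the knife's blade, on its axis, 9 mm above the underside
- knife_butt (a point): handle end of the knife, on its axis, 9 mm above the underside
- knife_grip (a point): place to grip the knife, near its centre of mass: on the handle's axis, 20 mm from mid-length towards the handle end, 9 mm above the underside
- loop: loop tool: wooden handle (x -82.5 to +17.5 mm), brass ferrule 12 mm thick, then an open steel wire loop 28 mm wide (x +42 to +82.5 mm) as its working end. Handle: plain wood bar with flat sides, 20 mm wide (y) and 18 mm thick (z). Origin on its underside at mid-length; x axis along the tool towards the working end, z up as it lies. Total length 165 mm
- loop_tip (a point): far end of the wire loop, on the axis, 9 mm above the underside
- loop_butt (a point): handle end of the loop tool, on its axis, 9 mm above the underside
- loop_grip (a point): place to grip the loop tool, near its centre of mass: on the handle's axis, 20 mm from mid-length towards the handle end, 9 mm above the underside
- jar: small closed white glaze jar, 36 mm across, 45 mm tall; bystander. Origin under its centre
- cup: terracotta cup, 60 mm across, 50 mm tall; bystander. Origin under its centre
- brush: paint brush, 170 mm long, lying; bystander, not one of the two tools. Origin under it, x axis from handle to bristles
- tile: plaster test tile 60 x 60 x 10 mm; bystander. Origin under its centre
- strip: plain wooden rolling strip 260 x 28 x 10 mm, lying; bystander. Origin under its centre, x axis along it
- bowl: white bowl, 100 mm across, 45 mm tall; bystander. Origin under its centre
Not all that is in view belongs to the job. Leave any blue look-alike of the loop alone.

How it is judged:
By the outcome, as a careful person would: the job done as asked, in the order asked, and still so for the second after the job is handed in, with the robot touching nothing.
It also fails if it takes over 72 s, if anything falls off the work surface, if the arm or the gripper's body presses on something with over 40 N, if the wrist force passes 120 N, or if a joint passes its speed limit or range.

## Working session

There is one attempt and no reset: what is moved stays moved. The work goes in short steps, Python scripts to look and compute and a tool call to move; the robot and the scene stay as the last step left them, time stands still between calls to the robot, and variables do not carry over. Pictures are saved under pics/ and viewed, at most 10 in all, crops included, and the job is handed in when it is done.

Besides the shell and the picture viewer there is one more tool, called after "Emit:" by a JSON object that holds its "fn" and its "kwargs". servo_tool: Moves the arm, as the interface text tells. Its arguments: {"type":"object","properties":{"plan":{"type":"array"}},"required":["plan"]}

```bash
mkdir -p pics
python3 - <<'E'
from plant import env
import cv2,pickle
s=env.observe(); print({k:s[k] for k in("time","tool_pos","tcp_rot","finger_gap","ft_force")})
for n in("scene","top"):
    f=env.grab_frame(n); pickle.dump(f,open(f"pics/{n}0.pkl","wb")); cv2.imwrite(f"pics/{n}0.png",f["color"][...,::-1]); print(n,f["intrinsics"],f["rvec"],f["tvec"])
E
```

```text
{'time': 0.0, 'tool_pos': array([ 0.13929487, -0.55759019,  0.2308348 ]), 'tcp_rot': array([-5.52906856e-04,  9.92518858e-01,  1.22090153e-01, -7.80718981e-05]), 'finger_gap': 0.9988525572607465, 'ft_force': array([-0.89902167,  1.19917935, -0.25652628])}
scene [[447.56861478   0.         323.30270601]
 [  0.         447.56861478 231.64923067]
 [  0.           0.           1.        ]] [ 2.08708458  0.92217455 -0.44011343] [-0.30841935 -0.20155806  1.4576919 ]
top [[529.02776063   0.         319.51259299]
 [  0.         529.02776063 228.37665269]
 [  0.           0.           1.        ]] [ 2.14869392 -2.20084456  0.10611826] [-0.04325832  0.53260345  1.50667231]
```

View pics/top0.png

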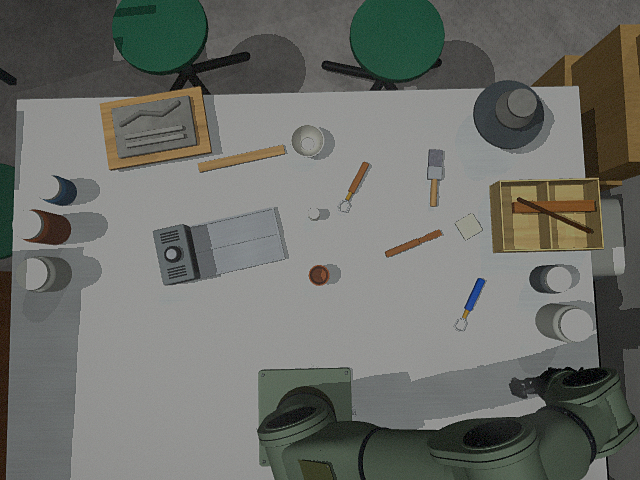

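View pics/scene0.png

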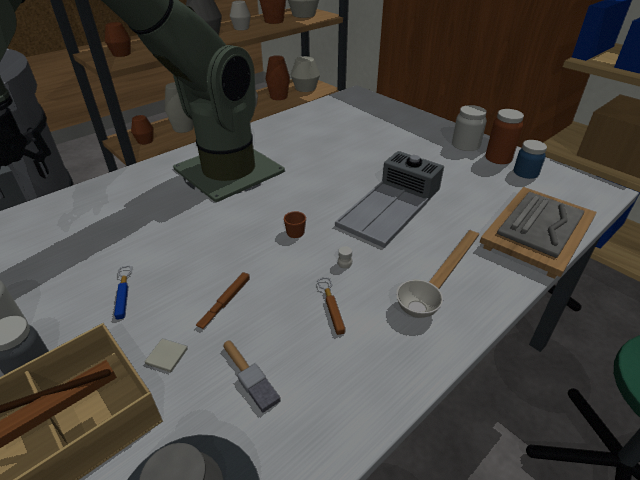

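The top view shows the knife at about (413,243), the wooden loop tool at (353,187) and its blue look-alike at (470,305). The dryer tray is at (240,243), with the fan box at (175,253) and the button at (172,254). The brown bars at (555,210) are inside the organiser box. The candidates for the loop are (353,187), with a wooden handle, and (470,305), which is blue. The description calls for the wooden one. I'll confirm with an enlarged crop.

```bash
cat > h.py <<'E'
import numpy as np,cv2
from scipy.spatial.transform import Rotation as R
def cam(f): return R.from_rotvec(np.ravel(f["rvec"])).as_matrix(),np.ravel(f["tvec"]),np.array(f["intrinsics"])
def ray(f,uv,z):
    M,t,K=cam(f); d=M.T@np.linalg.inv(K)@np.array([uv[0],uv[1],1.]); c=-M.T@t
    return c+d*(z-c[2])/d[2]
def proj(f,p):
    M,t,K=cam(f); q=K@(M@np.array(p)+t); return q[:2]/q[2]
def wood(f,box,rel=None):
    x0,y0,x1,y1=box; h=cv2.cvtColor(f["color"],cv2.COLOR_RGB2HSV)
    m=cv2.inRange(h,(0,110,50),(22,255,255)); o=np.zeros_like(m); o[y0:y1,x0:x1]=m[y0:y1,x0:x1]; return o
E
python3 - <<'E'
from h import *
import pickle
f=pickle.load(open("pics/top0.pkl","rb"));c=f["color"][...,::-1]
M,t,K=cam(f);print("cam",-M.T@t)
for n,b in(("knife",(380,222,450,262)),("loop",(333,155,378,218))):
    m=wood(f,b); cs,_=cv2.findContours(m,0,1); k=max(cs,key=cv2.contourArea)
    bx=cv2.boxPoints(cv2.minAreaRect(k)); print(n,cv2.contourArea(k),bx.round(1).tolist())
    print(np.array([ray(f,p,.012) for p in bx]).round(4)[:,:2].tolist())
A=cv2.resize(c[150:270,330:450],(480,480),interpolation=2); B=cv2.resize(c[200:290,145:295],(800,480),interpolation=2)
cv2.imwrite("pics/a.png",cv2.resize(np.hstack([A]),(600,600)));cv2.imwrite("pics/b.png",B)
E
```

```text
cam [ 0.38773349 -0.04890135  1.55011953]
knife 295.0 [[384.29998779296875, 251.39999389648438], [438.8999938964844, 229.0], [441.29998779296875, 234.8000030517578], [386.70001220703125, 257.20001220703125]]
[[0.461, -0.243], [0.5226, -0.4048], [0.5054, -0.411], [0.444, -0.2493]]
loop 196.0 [[343.79998779296875, 197.8000030517578], [363.1000061035156, 161.0], [368.70001220703125, 163.89999389648438], [349.29998779296875, 200.6999969482422]]
[[0.6212, -0.1294], [0.7297, -0.1898], [0.7205, -0.206], [0.6122, -0.1455]]
```

View pics/a.png

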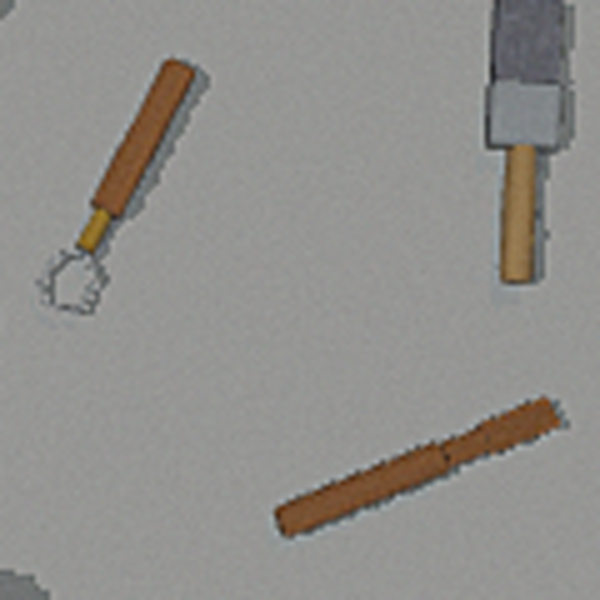

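View pics/b.png

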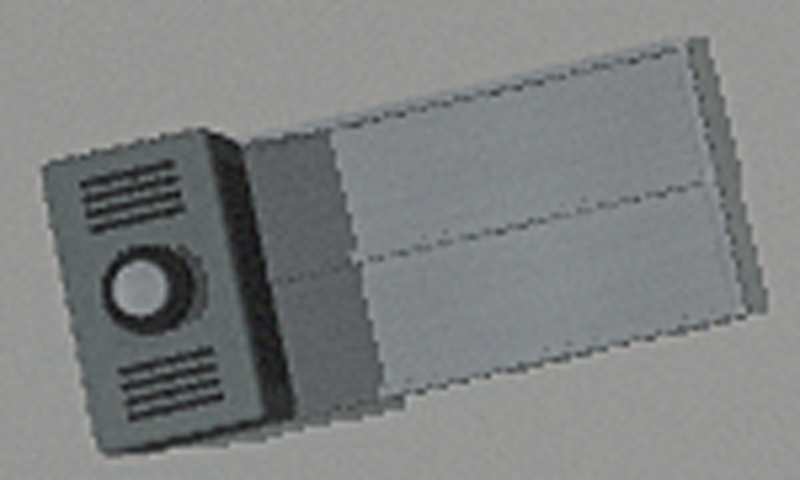

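The crop confirms the loop tool: wooden handle, brass ferrule and wire loop, with the loop end at about (345,205) and the butt at (366,162). The knife's butt is at lower left (387,255) and its blade at upper right (441,232). The dryer's fan box is at left, with the button top at about (171.6,254).

```bash
cat >> h.py <<'E'
def head(q): # heading of tool x, deg
    x=R.from_quat([q[1],q[2],q[3],q[0]]).as_matrix()[:,0]; return np.degrees(np.arctan2(x[1],x[0]))
def togo(s,p,h):
    q=s["tcp_rot"]; M=R.from_quat([q[1],q[2],q[3],q[0]]).as_matrix()
    d=M.T@(np.array(p)-s["tool_pos"])/.12; t=-((h-head(q)+180)%360-180)/90
    return d.round(3),round(t,3)
E
python3 - <<'E'
from h import *
import pickle,json
from plant import env
f=pickle.load(open("pics/top0.pkl","rb"));g=pickle.load(open("pics/scene0.pkl","rb"))
out={}
for n,b,butt,L,off in(("knife",(380,222,450,262),(387,255),105,15),("loop",(333,155,378,218),(366,162),100,12.5)):
    m=wood(f,b); ys,xs=np.nonzero(m); P=np.array([ray(f,p,.012)[:2] for p in zip(xs,ys)])
    B=ray(f,butt,.012)[:2]
    for it in range(3):
        vx,vy,cx,cy=cv2.fitLine(P.astype(np.float32),cv2.DIST_L2,0,.001,.001).ravel()
        d=np.array([vx,vy]); d*=np.sign((P.mean(0)-B)@d); s=P@d; s0=np.percentile(s,1)
        P=P[s<s0+L/1000-.003 if n=="knife" else s<s0+.107]
    c=P.mean(0); ln=np.ptp(P@d); G=c+d*off/1000
    print(n,"centre",c.round(4),"len",ln.round(4),"head",np.degrees(np.arctan2(d[1],d[0])).round(1),"grip",G.round(4)); 
    out[n]=[*G.tolist(),float(np.degrees(np.arctan2(d[1],d[0])))]
cr=lambda u,v:(145+u/5.333-.4,200+v/5.333-.4)
D=[((42,163),215,-78,.085),((205,128),125,-78,.085),((267,418),125,78,.085),((103,452),215,78,.085),((690,40),-125,-78,.017),((745,312),-125,78,.017)]
W=np.array([ray(f,cr(*a[0]),a[3])[:2] for a in D]);X=np.array([[a[1],a[2]] for a in D])/1000
Rm,_=R.align_vectors(np.c_[W-W.mean(0),W[:,0]*0],np.c_[X-X.mean(0),X[:,0]*0]); A=Rm.as_matrix()[:2,:2]
o=W.mean(0)-A@X.mean(0);th=np.degrees(np.arctan2(A[1,0],A[0,0]));print("dryer",o,th,"res mm",((W-X@A.T-o)*1e3).round(1).tolist())
for x,y,z in((.215,-.078,.085),(.125,.078,.085),(-.125,-.078,.017),(-.125,.078,.017)):
    print("scene px",proj(g,[*(A@[x,y]+o),z]).round(1))
bt=cr(142,288)
for z in(.09,.1,.11,.12): p=ray(f,bt,z); print(z,p.round(4),(A.T@(p[:2]-o)).round(4),proj(g,p).round(1))
out["dryer"]=[*o.tolist(),float(th)];json.dump(out,open("m.json","w"))
for y in(-.0375,.0375): print("lane",y,[(A@[x,y]+o).round(4) for x in(-.03,0,.02)])
s=env.observe();G=out["knife"];print(head(s["tcp_rot"]),togo(s,[*G[:2],.2],G[2]))
cv2.imwrite("pics/c.png",cv2.resize(g["color"][130:260,320:460,::-1],(560,520),interpolation=2))
E
```

```text
knife centre [ 0.471  -0.2945] len 0.1031 head -69.3 grip [ 0.4763 -0.3085]
loop centre [ 0.6801 -0.1728] len 0.1082 head 150.8 grip [ 0.6692 -0.1667]
dryer [0.49819957 0.18358656] 101.43012501253091 res mm [[-0.2, -1.4], [-1.7, 2.0], [-0.3, 0.9], [2.1, -2.7], [-1.7, -1.1], [1.7, 2.3]]
scene px [443.5 165.7]
scene px [381.9 162.2]
scene px [383.  243.4]
scene px [333.1 221.4]
0.09 [0.4652 0.3548 0.09  ] [ 0.1744 -0.0016] [413.9 162. ]
0.1 [0.4647 0.3521 0.1   ] [ 0.1718 -0.0005] [413.6 159.3]
0.11 [0.4641 0.3493 0.11  ] [0.1692 0.0006] [413.3 156.5]
0.12 [0.4636 0.3465 0.12  ] [0.1666 0.0016] [413.  153.7]
lane -0.0375 [array([0.5409, 0.1616]), array([0.535, 0.191]), array([0.531 , 0.2106])]
lane 0.0375 [array([0.4674, 0.1468]), array([0.4614, 0.1762]), array([0.4575, 0.1958])]
14.025055985859659 (array([ 3.228, -1.334,  0.259]), np.float64(0.925))
```

View pics/c.png

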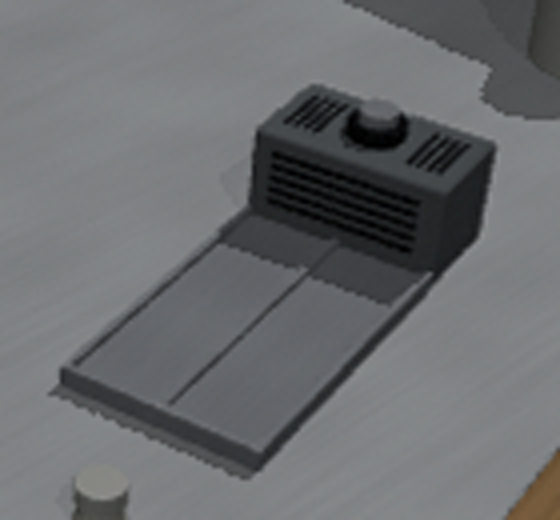

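The button top is at scene pixel (415,157), which puts it at about (0.464, 0.350, 0.108) in the world. I'll start moving to the knife.

Emit:
{"fn": "servo_tool", "kwargs": {"plan": [[[0.12, -0.05, 0], 0, -1], [[0.25, -0.1, 0], 0, -1], [[0.4, -0.16, 0], 0, -1], [[0.55, -0.22, 0], 0, -1], [[0.7, -0.28, 0], 0, -1], [[0.82, -0.34, 0], 0, -1], [[0.92, -0.38, 0], 0, -1], [[1.0, -0.41, 0], 0, -1]]}}

```text
time: 1.1
tool_pos: [0.2444, -0.4806, 0.2313]
tcp_rot: [-0.0, 0.993, 0.122, -0.0]
ft_force: [-0.6, -1.2, -0.1]
finger_gap: 0.999
grasp_force: 0.0
```

Emit:
{"fn": "servo_tool", "kwargs": {"plan": [[[0.15, -0.06, 0], 0, -1], [[0.3, -0.12, 0], 0, -1], [[0.45, -0.18, 0], 0, -1], [[0.6, -0.24, 0], 0, -1], [[0.72, -0.3, 0], 0, -1], [[0.84, -0.35, 0], 0, -1], [[0.93, -0.39, 0], 0, -1], [[1.0, -0.41, 0], 0, -1]]}}

```text
time: 2.1
tool_pos: [0.3488, -0.4039, 0.2313]
tcp_rot: [-0.0, 0.993, 0.122, -0.0]
ft_force: [-1.0, 0.4, 0.5]
finger_gap: 1.003
grasp_force: 0.0
```

Emit:
{"fn": "servo_tool", "kwargs": {"plan": [[[0.15, -0.06, 0], 0.1, -1], [[0.3, -0.12, 0.05], 0.2, -1], [[0.45, -0.18, 0.1], 0.31, -1], [[0.6, -0.24, 0.15], 0.42, -1], [[0.72, -0.3, 0.2], 0.53, -1], [[0.84, -0.35, 0.24], 0.64, -1], [[0.93, -0.39, 0.26], 0.75, -1], [[1.0, -0.41, 0.26], 0.85, -1]]}}

```text
time: 3.1
tool_pos: [0.4533, -0.327, 0.1999]
tcp_rot: [0.0, 0.854, -0.521, -0.0]
ft_force: [-0.4, 0.2, 0.0]
finger_gap: 0.999
grasp_force: 0.0
```

```bash
cat > st.py <<'E'
import sys,json
from h import *
from plant import env
s=env.observe();print(round(s["time"],2),s["tool_pos"].round(4),"head",head(s["tcp_rot"]).round(1),"F",s["ft_force"].round(1),"gap",round(s["finger_gap"],3),"gf",round(s["grasp_force"],1),"q",s["joint_pos"].round(2))
if len(sys.argv)>4: a=[float(v) for v in sys.argv[1:]];print(togo(s,a[:3],a[3]))
E
python3 st.py 0.4763 -0.3085 0.08 -69.3
```

```text
3.1 [ 0.4533 -0.327   0.1999] head -62.8 F [-0.4  0.2  0. ] gap 0.999 gf 0.0 q [ 0.35  0.76  0.43  1.6  -0.39  0.87 -1.73]
(array([-0.049, -0.241,  0.999]), np.float64(0.073))
```

Emit:
{"fn": "servo_tool", "kwargs": {"plan": [[[-0.02, -0.08, 0.1], 0.03, -1], [[-0.04, -0.16, 0.25], 0.07, -1], [[-0.05, -0.24, 0.4], 0.073, -1], [[-0.05, -0.24, 0.55], 0.073, -1], [[-0.05, -0.24, 0.7], 0.073, -1], [[-0.05, -0.24, 0.85], 0.073, -1], [[-0.05, -0.24, 0.95], 0.073, -1], [[-0.05, -0.24, 1.0], 0.073, -1]]}}

```text
time: 4.1
tool_pos: [0.4756, -0.3087, 0.0795]
tcp_rot: [-0.0, 0.824, -0.567, -0.0]
ft_force: [-0.1, -1.3, 0.3]
finger_gap: 0.998
grasp_force: 0.0
```

Emit:
{"fn": "servo_tool", "kwargs": {"plan": [[[0, 0, 0.12], 0, -1], [[0, 0, 0.24], 0, -1], [[0, 0, 0.36], 0, -1], [[0, 0, 0.46], 0, -1], [[0, 0, 0.54], 0, -1], [[0, 0, 0.58], 0, -1], [[0, 0, 0.6], 0, -1], [[0, 0, 0.6], 0, -1]]}}

```text
time: 5.1
tool_pos: [0.4757, -0.3088, 0.0082]
tcp_rot: [-0.0, 0.824, -0.567, 0.0]
ft_force: [-0.1, 0.3, 0.2]
finger_gap: 1.0
grasp_force: 0.0
```

```bash
python3 st.py 0.4763 -0.3085 0.007 -69.3
```

```text
5.1 [ 0.4757 -0.3088  0.0082] head -69.0 F [-0.1  0.3  0.2] gap 1.0 gf 0.0 q [ 0.38  1.06  0.29  1.69 -0.57  0.48 -1.74]
(array([-0.   , -0.006,  0.01 ]), np.float64(0.003))
```

Emit:
{"fn": "servo_tool", "kwargs": {"plan": [[[0, 0, 0.015], 0, 0], [[0, 0, 0.015], 0, 0.5], [[0, 0, 0.015], 0, 1], [[0, 0, 0.015], 0, 1], [[0, 0, 0.015], 0, 1], [[0, 0, 0.015], 0, 1], [[0, 0, 0.015], 0, 1], [[0, 0, 0.015], 0, 1]]}}

```text
time: 6.1
tool_pos: [0.4757, -0.3088, 0.0066]
tcp_rot: [-0.0, 0.824, -0.567, 0.0]
ft_force: [-0.6, 0.5, 6.3]
finger_gap: 0.213
grasp_force: 59.4
```

Emit:
{"fn": "servo_tool", "kwargs": {"plan": [[[0, 0, -0.05], 0, 1], [[0, 0, -0.15], 0, 1], [[0, 0, -0.3], 0, 1], [[0, 0, -0.45], 0, 1], [[0, 0, -0.6], 0, 1], [[0, 0, -0.75], 0, 1], [[0, 0, -0.9], 0, 1], [[0, 0, -1.0], 0, 1]]}}

```text
time: 7.1
tool_pos: [0.4758, -0.3088, 0.1279]
tcp_rot: [-0.0, 0.824, -0.567, 0.001]
ft_force: [-0.4, 0.5, -1.7]
finger_gap: 0.214
grasp_force: 58.7
```

```bash
python3 st.py 0.4 0.155 0.15 101.4
python3 - <<'E'
from plant import env
import cv2
f=env.grab_frame("scene");cv2.imwrite("pics/d.png",cv2.resize(f["color"][130:380,80:400,::-1],(768,600)))
E
```

```text
7.1 [ 0.4758 -0.3088  0.1279] head -69.0 F [-0.4  0.5 -1.7] gap 0.214 gf 58.7 q [ 0.31  0.87  0.41  1.64 -0.48  0.73 -1.81]
(array([-3.835, -0.793, -0.187]), np.float64(-1.894))
```

View pics/d.png

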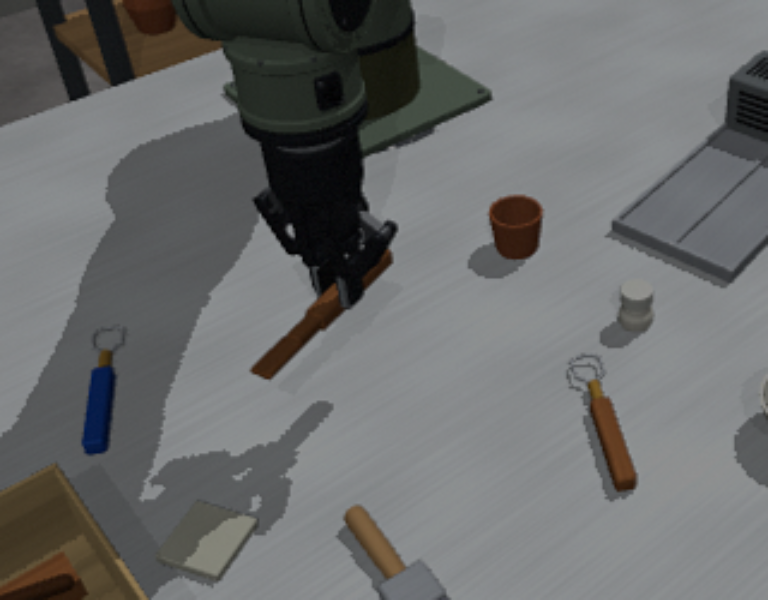

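The picture shows the knife held level, gripped at crop (345,290), and the other things undisturbed. I'll carry it to the near lane (y=+37.5), with the target grip at (0.4654, 0.1566).

Emit:
{"fn": "servo_tool", "kwargs": {"plan": [[[-0.1, -0.04, -0.1], 0, 1], [[-0.22, -0.08, -0.2], 0, 1], [[-0.35, -0.13, -0.3], 0, 1], [[-0.5, -0.19, -0.3], 0, 1], [[-0.65, -0.25, -0.3], 0, 1], [[-0.8, -0.3, -0.3], 0, 1], [[-0.9, -0.34, -0.3], 0, 1], [[-1.0, -0.38, -0.3], 0, 1]]}}

```text
time: 8.15
tool_pos: [0.4753, -0.1797, 0.1622]
tcp_rot: [0.0, 0.824, -0.567, -0.0]
ft_force: [-0.8, 0.8, -0.3]
finger_gap: 0.214
grasp_force: 58.7
```

Emit:
{"fn": "servo_tool", "kwargs": {"plan": [[[-0.12, -0.05, 0], -0.1, 1], [[-0.25, -0.1, 0], -0.21, 1], [[-0.38, -0.15, 0], -0.32, 1], [[-0.5, -0.19, 0], -0.44, 1], [[-0.65, -0.25, 0], -0.56, 1], [[-0.8, -0.3, 0], -0.68, 1], [[-0.9, -0.34, 0], -0.79, 1], [[-1.0, -0.38, 0], -0.9, 1]]}}

```text
time: 9.15
tool_pos: [0.4749, -0.0514, 0.1623]
tcp_rot: [0.0, 0.994, 0.107, 0.0]
ft_force: [0.2, -0.9, -1.1]
finger_gap: 0.215
grasp_force: 58.7
```

Emit:
{"fn": "servo_tool", "kwargs": {"plan": [[[0.02, -0.12, 0], -0.11, 1], [[0.05, -0.25, 0], -0.23, 1], [[0.08, -0.38, 0], -0.35, 1], [[0.1, -0.5, 0], -0.47, 1], [[0.14, -0.65, 0], -0.59, 1], [[0.17, -0.8, 0], -0.71, 1], [[0.19, -0.9, 0], -0.83, 1], [[0.21, -1.0, 0], -0.94, 1]]}}

```text
time: 10.15
tool_pos: [0.4747, 0.0711, 0.1623]
tcp_rot: [0.0, 0.663, 0.748, -0.0]
ft_force: [0.3, 0.1, -1.1]
finger_gap: 0.218
grasp_force: 58.7
```

```bash
python3 st.py 0.4654 0.1566 0.15 101.4
```

```text
10.15 [0.4747 0.0711 0.1623] head 96.9 F [ 0.3  0.1 -1.1] gap 0.218 gf 58.7 q [-0.04  0.69 -0.32  1.91  0.36  0.6  -0.46]
(array([0.716, 0.009, 0.102]), np.float64(-0.05))
```

Emit:
{"fn": "servo_tool", "kwargs": {"plan": [[[0.1, 0, 0], -0.02, 1], [[0.22, 0, 0], -0.04, 1], [[0.36, 0, 0.05], -0.05, 1], [[0.5, 0, 0.1], -0.05, 1], [[0.62, 0.01, 0.2], -0.05, 1], [[0.68, 0.01, 0.3], -0.05, 1], [[0.71, 0.01, 0.4], -0.05, 1], [[0.715, 0.01, 0.5], -0.05, 1]]}}

```text
time: 11.15
tool_pos: [0.4661, 0.1559, 0.1016]
tcp_rot: [-0.0, 0.636, 0.772, -0.0]
ft_force: [-0.2, 0.0, -1.1]
finger_gap: 0.211
grasp_force: 58.7
```

Emit:
{"fn": "servo_tool", "kwargs": {"plan": [[[0, 0, 0.1], 0, 1], [[0, 0, 0.22], 0, 1], [[0, 0, 0.34], 0, 1], [[0, 0, 0.44], 0, 1], [[0, 0, 0.52], 0, 1], [[0, 0, 0.58], 0, 1], [[0, 0, 0.62], 0, 1], [[0, 0, 0.63], 0, 1]]}}

```text
time: 12.15
tool_pos: [0.4661, 0.156, 0.0266]
tcp_rot: [-0.0, 0.636, 0.772, -0.0]
ft_force: [-0.2, 0.3, 0.6]
finger_gap: 0.209
grasp_force: 58.7
```

```bash
python3 st.py 0.4654 0.1566 0.0186 101.4
python3 - <<'E'
from plant import env
import cv2
f=env.grab_frame("scene");cv2.imwrite("pics/e.png",cv2.resize(f["color"][130:260,310:460,::-1],(690,598),interpolation=2))
E
```

```text
12.15 [0.4661 0.156  0.0266] head 101.1 F [-0.2  0.3  0.6] gap 0.209 gf 58.7 q [-0.31  0.95 -0.15  1.96  0.46  0.27 -0.65]
(array([ 0.006, -0.005,  0.067]), np.float64(-0.004))
```

View pics/e.png

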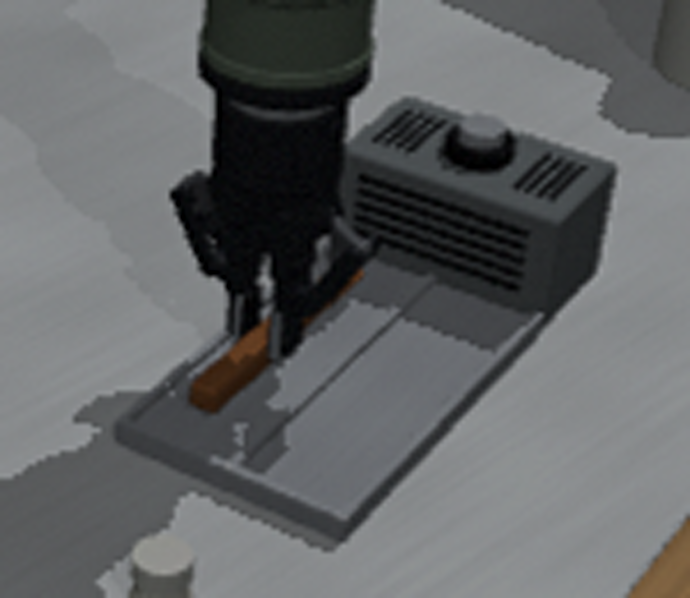

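The picture shows the knife lined up in the near lane, about 8 mm above the tray, with its butt at crop (205,390). I'll lower it gently.

Emit:
{"fn": "servo_tool", "kwargs": {"plan": [[[0, 0, 0.015], 0, 1], [[0, 0, 0.03], 0, 1], [[0, 0, 0.04], 0, 1], [[0, 0, 0.05], 0, 1], [[0, 0, 0.056], 0, 1], [[0, 0, 0.06], 0, 1], [[0, 0, 0.064], 0, 1], [[0, 0, 0.064], 0, 1]]}}

```text
time: 13.2
tool_pos: [0.4662, 0.156, 0.019]
tcp_rot: [-0.0, 0.636, 0.772, 0.0]
ft_force: [-0.6, 1.4, -1.8]
finger_gap: 0.213
grasp_force: 58.7
```

Emit:
{"fn": "servo_tool", "kwargs": {"plan": [[[0, 0, 0.003], 0, 1], [[0, 0, 0.006], 0, 1], [[0, 0, 0.009], 0, 1], [[0, 0, 0.012], 0, 1], [[0, 0, 0.014], 0, 1], [[0, 0, 0.014], 0, 1], [[0, 0, 0.014], 0, 1], [[0, 0, 0.014], 0, 1]]}}

```text
time: 14.2
tool_pos: [0.4662, 0.156, 0.0185]
tcp_rot: [0.0, 0.636, 0.772, 0.0]
ft_force: [-5.9, -1.7, 33.1]
finger_gap: 0.214
grasp_force: 62.8
```

Emit:
{"fn": "servo_tool", "kwargs": {"plan": [[[0, 0, -0.004], 0, 1], [[0, 0, -0.008], 0, 1], [[0, 0, -0.009], 0, 0.6], [[0, 0, -0.009], 0, 0.4], [[0, 0, -0.009], 0, 0.2], [[0, 0, -0.009], 0, 0], [[0, 0, -0.009], 0, 0], [[0, 0, -0.009], 0, 0]]}}

```text
time: 15.2
tool_pos: [0.4662, 0.156, 0.0184]
tcp_rot: [-0.0, 0.636, 0.772, 0.0]
ft_force: [0.4, 0.3, -0.1]
finger_gap: 0.497
grasp_force: 0.0
```

Emit:
{"fn": "servo_tool", "kwargs": {"plan": [[[0, 0, -0.05], 0, 0], [[0, 0, -0.15], 0, 0], [[0, 0, -0.3], 0, 0], [[0, 0, -0.45], 0, 0], [[0, 0, -0.6], 0, 0], [[0, 0, -0.75], 0, 0], [[0, 0, -0.9], 0, 0], [[0, 0, -1.0], 0, 0]]}}

```text
time: 16.2
tool_pos: [0.4663, 0.156, 0.1399]
tcp_rot: [0.0, 0.636, 0.772, 0.0]
ft_force: [-0.9, 0.4, 0.9]
finger_gap: 0.502
grasp_force: 0.0
```

```bash
python3 st.py 0.6692 -0.1667 0.13 150.8
```

```text
16.2 [0.4663 0.156  0.1399] head 101.1 F [-0.9  0.4  0.9] gap 0.502 gf 0.0 q [-0.22  0.74 -0.3   1.89  0.38  0.57 -0.57]
(array([-2.963,  1.144,  0.083]), np.float64(-0.553))
```

Emit:
{"fn": "servo_tool", "kwargs": {"plan": [[[-0.12, 0.05, -0.05], 0, 0], [[-0.25, 0.1, -0.1], 0, -0.5], [[-0.4, 0.15, -0.1], 0, -1], [[-0.55, 0.21, -0.1], 0, -1], [[-0.7, 0.27, -0.1], 0, -1], [[-0.82, 0.31, -0.1], 0, -1], [[-0.92, 0.35, -0.1], 0, -1], [[-1.0, 0.38, -0.1], 0, -1]]}}

```text
time: 17.2
tool_pos: [0.5342, 0.0465, 0.1505]
tcp_rot: [-0.0, 0.636, 0.772, 0.0]
ft_force: [0.1, 0.2, 0.1]
finger_gap: 1.0
grasp_force: 0.0
```

Emit:
{"fn": "servo_tool", "kwargs": {"plan": [[[-0.15, 0.06, 0], 0, -1], [[-0.3, 0.12, 0], 0, -1], [[-0.45, 0.17, 0], 0, -1], [[-0.6, 0.23, 0], 0, -1], [[-0.72, 0.28, 0], 0, -1], [[-0.84, 0.32, 0], 0, -1], [[-0.93, 0.36, 0], 0, -1], [[-1.0, 0.38, 0], 0, -1]]}}

```text
time: 18.2
tool_pos: [0.602, -0.0625, 0.1504]
tcp_rot: [-0.0, 0.636, 0.772, 0.0]
ft_force: [-0.2, -0.2, 0.4]
finger_gap: 1.001
grasp_force: 0.0
```

Emit:
{"fn": "servo_tool", "kwargs": {"plan": [[[-0.15, 0.06, 0], -0.07, -1], [[-0.3, 0.12, 0], -0.15, -1], [[-0.45, 0.18, 0], -0.23, -1], [[-0.58, 0.23, 0], -0.32, -1], [[-0.7, 0.28, 0], -0.41, -1], [[-0.81, 0.33, 0], -0.49, -1], [[-0.9, 0.37, 0], -0.55, -1], [[-0.96, 0.385, 0], -0.553, -1]]}}

```text
time: 19.2
tool_pos: [0.6692, -0.1667, 0.1502]
tcp_rot: [-0.0, 0.252, 0.968, 0.0]
ft_force: [-0.7, -0.5, 0.3]
finger_gap: 0.999
grasp_force: 0.0
```

```bash
python3 st.py 0.6692 -0.1667 0.0066 150.8
python3 - <<'E'
from h import *
from plant import env
import json
f=env.grab_frame("top");cv2.imwrite("pics/f.png",cv2.resize(f["color"][140:290,145:385,::-1],(800,500),interpolation=2))
E
```

```text
19.2 [ 0.6692 -0.1667  0.1502] head 150.8 F [-0.7 -0.5  0.3] gap 0.999 gf 0.0 q [ 0.43  1.04 -0.64  1.08  0.59  1.19  0.89]
(array([-1.000e-03, -1.000e-03,  1.197e+00]), np.float64(0.0))
```

View pics/f.png

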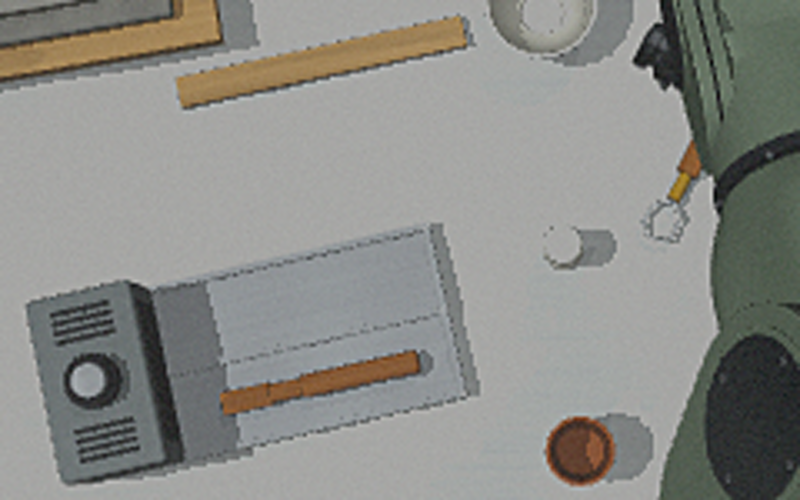

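The picture shows the knife lying straight in the near lane with its blade, at crop (222,402), towards the fan box and its butt at (425,362). The jar, cup and bowl haven't moved. Next is the loop tool.

Emit:
{"fn": "servo_tool", "kwargs": {"plan": [[[0, 0, 0.15], 0, -1], [[0, 0, 0.3], 0, -1], [[0, 0, 0.46], 0, -1], [[0, 0, 0.62], 0, -1], [[0, 0, 0.76], 0, -1], [[0, 0, 0.88], 0, -1], [[0, 0, 0.96], 0, -1], [[0, 0, 1.0], 0, -1]]}}

```text
time: 20.25
tool_pos: [0.6691, -0.1662, 0.03]
tcp_rot: [-0.0, 0.252, 0.968, 0.0]
ft_force: [0.4, 0.1, 0.6]
finger_gap: 0.999
grasp_force: 0.0
```

Emit:
{"fn": "servo_tool", "kwargs": {"plan": [[[0, 0, 0.06], 0, -1], [[0, 0, 0.12], 0, -1], [[0, 0, 0.17], 0, -1], [[0, 0, 0.195], 0, -1], [[0, 0, 0.195], 0, 0], [[0, 0, 0.195], 0, 1], [[0, 0, 0.195], 0, 1], [[0, 0, 0.195], 0, 1]]}}

```text
time: 21.25
tool_pos: [0.6694, -0.1663, 0.0075]
tcp_rot: [0.0, 0.252, 0.968, 0.0]
ft_force: [1.0, -0.3, -0.7]
finger_gap: 0.215
grasp_force: 58.7
```

Emit:
{"fn": "servo_tool", "kwargs": {"plan": [[[0, 0, 0], 0, 1], [[0, 0, 0], 0, 1], [[0, 0, 0], 0, 1], [[0, 0, -0.1], 0, 1], [[0, 0, -0.25], 0, 1], [[0, 0, -0.45], 0, 1], [[0, 0, -0.65], 0, 1], [[0, 0, -0.8], 0, 1]]}}

```text
time: 22.25
tool_pos: [0.6694, -0.1663, 0.1054]
tcp_rot: [0.001, 0.252, 0.968, 0.0]
ft_force: [-0.2, 0.7, -0.2]
finger_gap: 0.211
grasp_force: 58.8
```

```bash
python3 - <<'E'
import json,numpy as np
x,y,t=json.load(open("m.json"))["dryer"];t=np.radians(t)
print(x-.02*np.cos(t)+.0375*np.sin(t), y-.02*np.sin(t)-.0375*np.cos(t))
E
python3 st.py 0.539 0.1714 0.14 101.4
```

```text
0.5389192934617443 0.17141469192204786
22.25 [ 0.6694 -0.1663  0.1054] head 150.8 F [-0.2  0.7 -0.2] gap 0.211 gf 58.8 q [ 0.43  1.09 -0.62  1.12  0.62  1.11  0.86]
(array([ 2.321,  1.927, -0.29 ]), np.float64(0.549))
```

Emit:
{"fn": "servo_tool", "kwargs": {"plan": [[[0.1, 0.08, -0.1], 0, 1], [[0.22, 0.18, -0.2], 0, 1], [[0.36, 0.3, -0.29], 0, 1], [[0.5, 0.42, -0.29], 0, 1], [[0.65, 0.54, -0.29], 0, 1], [[0.8, 0.66, -0.29], 0, 1], [[0.92, 0.76, -0.29], 0, 1], [[1.0, 0.83, -0.29], 0, 1]]}}

```text
time: 23.25
tool_pos: [0.6121, -0.0193, 0.1381]
tcp_rot: [-0.0, 0.251, 0.968, 0.0]
ft_force: [0.6, 0.4, -0.4]
finger_gap: 0.21
grasp_force: 58.8
```

Emit:
{"fn": "servo_tool", "kwargs": {"plan": [[[0.13, 0.11, 0], 0.06, 1], [[0.27, 0.22, 0], 0.13, 1], [[0.42, 0.35, 0], 0.21, 1], [[0.57, 0.47, 0], 0.3, 1], [[0.7, 0.58, 0], 0.38, 1], [[0.82, 0.68, 0], 0.46, 1], [[0.92, 0.76, 0], 0.52, 1], [[1.0, 0.83, 0], 0.55, 1]]}}

```text
time: 24.25
tool_pos: [0.556, 0.1255, 0.138]
tcp_rot: [-0.0, 0.635, 0.773, -0.0]
ft_force: [-0.1, 0.0, -0.3]
finger_gap: 0.214
grasp_force: 58.8
```

```bash
python3 st.py 0.539 0.1714 0.03 101.4
```

```text
24.25 [0.556  0.1255 0.138 ] head 101.2 F [-0.1  0.  -0.3] gap 0.214 gf 58.8 q [-0.11  0.84 -0.34  1.61  0.37  0.76 -0.42]
(array([ 0.402, -0.065,  0.9  ]), np.float64(-0.002))
```

Emit:
{"fn": "servo_tool", "kwargs": {"plan": [[[0.1, -0.02, 0], 0, 1], [[0.22, -0.04, 0.05], 0, 1], [[0.34, -0.06, 0.15], 0, 1], [[0.4, -0.065, 0.3], 0, 1], [[0.4, -0.065, 0.48], 0, 1], [[0.4, -0.065, 0.66], 0, 1], [[0.4, -0.065, 0.82], 0, 1], [[0.4, -0.065, 0.9], 0, 1]]}}

```text
time: 25.25
tool_pos: [0.5388, 0.1705, 0.0283]
tcp_rot: [-0.001, 0.634, 0.774, -0.001]
ft_force: [0.5, 0.3, -0.8]
finger_gap: 0.213
grasp_force: 58.8
```

```bash
python3 st.py 0.539 0.1714 0.0192 101.4
python3 - <<'E'
from plant import env
import cv2
f=env.grab_frame("scene");cv2.imwrite("pics/g.png",cv2.resize(f["color"][130:260,310:460,::-1],(690,598),interpolation=2))
E
```

```text
25.25 [0.5388 0.1705 0.0283] head 101.4 F [ 0.5  0.3 -0.8] gap 0.213 gf 58.8 q [-0.24  1.   -0.25  1.69  0.43  0.51 -0.56]
(array([0.007, 0.003, 0.076]), np.float64(-0.0))
```

View pics/g.png

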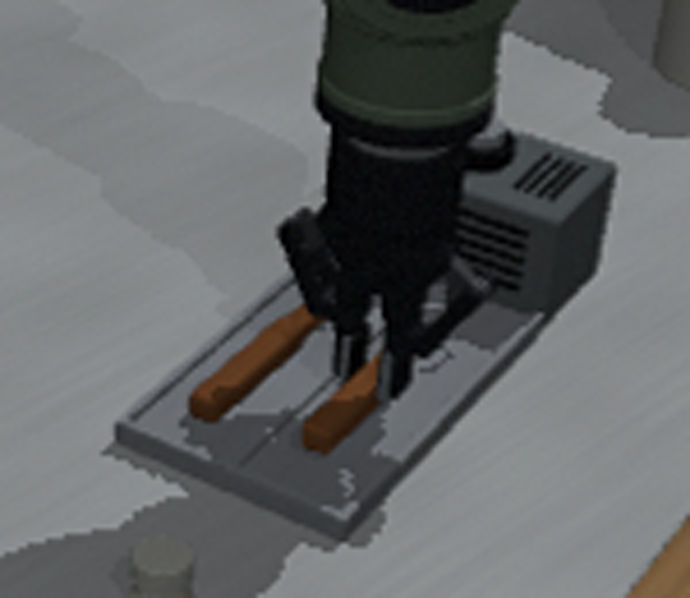

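The picture shows the loop tool lined up over the far lane, with its butt at crop (318,435) and the knife alongside, untouched.

Emit:
{"fn": "servo_tool", "kwargs": {"plan": [[[0, 0, 0.02], 0, 1], [[0, 0, 0.035], 0, 1], [[0, 0, 0.05], 0, 1], [[0, 0, 0.06], 0, 1], [[0, 0, 0.066], 0, 1], [[0, 0, 0.071], 0, 1], [[0, 0, 0.075], 0, 1], [[0, 0, 0.075], 0, 1]]}}

```text
time: 26.3
tool_pos: [0.5396, 0.1702, 0.0208]
tcp_rot: [-0.0, 0.634, 0.773, 0.0]
ft_force: [0.1, -0.3, -0.9]
finger_gap: 0.214
grasp_force: 58.8
```

Emit:
{"fn": "servo_tool", "kwargs": {"plan": [[[0, 0, 0.002], 0, 1], [[0, 0, 0.004], 0, 1], [[0, 0, 0.006], 0, 1], [[0, 0, 0.008], 0, 1], [[0, 0, 0.009], 0, 1], [[0, 0, 0.01], 0, 1], [[0, 0, 0.011], 0, 1], [[0, 0, 0.011], 0, 1]]}}

```text
time: 27.3
tool_pos: [0.5396, 0.1702, 0.0195]
tcp_rot: [-0.0, 0.634, 0.773, 0.0]
ft_force: [0.2, 0.6, -0.7]
finger_gap: 0.214
grasp_force: 58.8
```

Emit:
{"fn": "servo_tool", "kwargs": {"plan": [[[0, 0, 0.001], 0, 1], [[0, 0, 0.002], 0, 1], [[0, 0, 0.003], 0, 1], [[0, 0, 0.004], 0, 1], [[0, 0, 0.005], 0, 1], [[0, 0, 0.006], 0, 1], [[0, 0, 0.006], 0, 1], [[0, 0, 0.006], 0, 1]]}}

```text
time: 28.3
tool_pos: [0.5396, 0.1702, 0.0194]
tcp_rot: [0.0, 0.634, 0.773, 0.0]
ft_force: [-3.0, -0.6, 13.2]
finger_gap: 0.212
grasp_force: 60.4
```

Emit:
{"fn": "servo_tool", "kwargs": {"plan": [[[0, 0, -0.002], 0, 1], [[0, 0, -0.004], 0, 1], [[0, 0, -0.004], 0, 0.6], [[0, 0, -0.004], 0, 0.4], [[0, 0, -0.004], 0, 0.2], [[0, 0, -0.004], 0, 0], [[0, 0, -0.004], 0, 0], [[0, 0, -0.004], 0, 0]]}}

```text
time: 29.3
tool_pos: [0.5396, 0.1702, 0.0193]
tcp_rot: [-0.0, 0.634, 0.773, 0.0]
ft_force: [-0.0, 0.5, -1.0]
finger_gap: 0.504
grasp_force: 0.0
```

Emit:
{"fn": "servo_tool", "kwargs": {"plan": [[[0, 0, -0.05], 0, 0], [[0, 0, -0.15], 0, 0], [[0, 0, -0.3], 0, 0], [[0, 0, -0.45], 0, 0], [[0, 0, -0.6], 0, 0], [[0, 0, -0.75], 0, 0], [[0, 0, -0.9], 0, 0.5], [[0, 0, -1.0], 0, 1]]}}

```text
time: 30.3
tool_pos: [0.5398, 0.1702, 0.1411]
tcp_rot: [0.0, 0.634, 0.773, 0.001]
ft_force: [-0.7, -0.8, -0.4]
finger_gap: 0.083
grasp_force: 0.0
```

```bash
python3 st.py 0.464 0.350 0.16 101.4
```

```text
30.3 [0.5398 0.1702 0.1411] head 101.3 F [-0.7 -0.8 -0.4] gap 0.083 gf 0.0 q [-0.19  0.82 -0.33  1.62  0.36  0.75 -0.49]
(array([ 1.593, -0.325, -0.158]), np.float64(-0.001))
```

Emit:
{"fn": "servo_tool", "kwargs": {"plan": [[[0, 0, -0.1], 0, 1], [[0.12, -0.04, -0.16], 0, 1], [[0.28, -0.08, -0.16], 0, 1], [[0.44, -0.12, -0.16], 0, 1], [[0.6, -0.17, -0.16], 0, 1], [[0.76, -0.22, -0.16], 0, 1], [[0.9, -0.28, -0.16], 0, 1], [[1.0, -0.325, -0.16], 0, 1]]}}

```text
time: 31.3
tool_pos: [0.4768, 0.2814, 0.1583]
tcp_rot: [-0.0, 0.633, 0.774, -0.0]
ft_force: [-1.4, 0.2, -0.2]
finger_gap: 0.0
grasp_force: 0.0
```

Emit:
{"fn": "servo_tool", "kwargs": {"plan": [[[0.1, 0, 0], 0, 1], [[0.2, 0, 0], 0, 1], [[0.3, 0, 0], 0, 1], [[0.4, 0, 0], 0, 1], [[0.5, 0, 0], 0, 1], [[0.56, 0, 0], 0, 1], [[0.593, 0, 0], 0, 1], [[0.593, 0, 0], 0, 1]]}}

```text
time: 32.3
tool_pos: [0.4638, 0.3499, 0.1585]
tcp_rot: [-0.0, 0.634, 0.773, -0.0]
ft_force: [-0.1, -0.0, -1.0]
finger_gap: -0.0
grasp_force: 0.0
```

```bash
python3 st.py 0.464 0.350 0.114 101.4
python3 - <<'E'
from plant import env
import cv2,numpy as np
f=env.grab_frame("scene")["color"][130:260,310:460,::-1];g=env.grab_frame("top")["color"][195:295,145:295,::-1]
r=lambda i:cv2.resize(i,(400,400),interpolation=2)
cv2.imwrite("pics/i.png",np.hstack([r(f),r(g)]))
E
```

```text
32.3 [0.4638 0.3499 0.1585] head 101.3 F [-0.1 -0.  -1. ] gap -0.0 gf 0.0 q [-0.55  0.82 -0.3   1.55  0.3   0.82 -0.77]
(array([0.   , 0.002, 0.371]), np.float64(-0.001))
```

View pics/i.png

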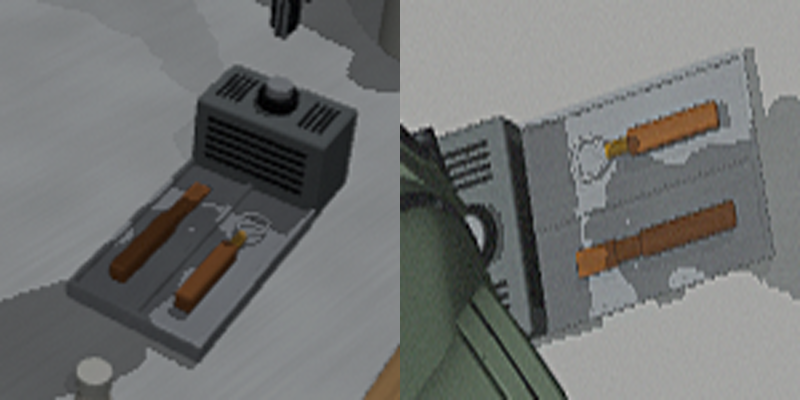

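Both tools lie straight in their lanes with their working ends towards the fan box. Before pressing, I'll check that the fingertips line up with the button: tip seen at about (287,35) and button at about (280,85) in the left half.

Run:
```python
from h import *
from plant import env
f=env.grab_frame("scene");s=env.observe();k=np.array([400/150,400/130])
for p in(s["tool_pos"],[.464,.35,.108],[.464,.35,.1]): u=proj(f,p);print(u.round(1),((u-[310,130])*k).round(0))
g=cv2.cvtColor(f["color"],cv2.COLOR_RGB2GRAY)[130:160,395:435]
print(g[:, ::2])
```

```text
[415.6 141.4] [281.  35.]
[413.4 157. ] [276.  83.]
[413.  159.4] [275.  91.]
[[136 136 136 138 138 126  85  87  82  23  52  43  10   6  46  27  87  85
   85  85]
 [136 136 138 138 137 138 129  84  83  28  32  55   5   2  73  84  87  86
   85  85]
 [137 137 137 136 138 139 137 136  81  31  17  55   6   7  91  88  85  86
   84  85]
 [137 136 136 137 138 138 139 142  98  35  22  55  10   4  91  87  87  86
   85  86]
 [136 134 136 138 137 137 138 140  99  38  15  52   9   6  92  87  87  85
   84  85]
 [133 135 136 136 136 139 138 140 100  45  19  50   5   9  90  87  86  85
   84  84]
 [133 135 136 136 137 138 136 138  68  44  26  50   7  16  90  84  86  85
   84  84]
 [134 135 136 137 137 136 135 137  61  54  28  45   7  24  85  85  84  83
   84  83]
 [135 134 135 136 136 134 134 136  58  52  27  37   7  68 124  80  82  84
   84  83]
 [135 136 138 135 135 134 134 135 124  48  34  36   6 105 132 121  80  82
   83  82]
 [134 136 136 134 134 135 133 133 132  48  46  22  62 130 132 131 127  78
   82  82]
 [136 136 135 135 136 134 132 131 130  43  39  50 130 132 132 130 131 119
   79  81]
 [
[... 828 characters left out ...]
 132 133
  134 133]
 [110  74  72  78  97 137 135 133 132 131 131 130 131 132 132 132 133 134
  134 134]
 [ 76  75  62  68  69  85 127 135 134 133 132 131 131 131 131 132 132 132
  134 133]
 [ 72  54  41  46  71  68  78 100 138 120 134 133 132 130 131 132 132 133
  134 135]
 [ 72  24  54  30  45  72  72  73 105 104 107 116 133 132 133 132 133 133
  132 135]
 [ 42  38  24  70  23  41  62  78 104 103 103 105 122 134 133 132 133 132
  134 134]
 [ 14  36  43  25  69  22  71  41 108 105 107 105 107 138 134 133 132 133
  134 133]
 [ 54  18  40  44  24  73  45  24  92 109 108 105  87 105 118 136 134 133
  132 130]
 [ 25  37  21  39  45  74  13  21  62  85  93  99  44  50  81  93 138 134
  132 130]]
```

Emit:
{"fn": "servo_tool", "kwargs": {"plan": [[[0, 0, 0.05], 0, 1], [[0, 0, 0.11], 0, 1], [[0, 0, 0.17], 0, 1], [[0, 0, 0.23], 0, 1], [[0, 0, 0.29], 0, 1], [[0, 0, 0.34], 0, 1], [[0, 0, 0.37], 0, 1], [[0, 0, 0.39], 0, 1]]}}

```text
time: 33.45
tool_pos: [0.4639, 0.35, 0.1116]
tcp_rot: [-0.0, 0.634, 0.773, 0.0]
ft_force: [-0.9, -0.6, 0.0]
finger_gap: -0.0
grasp_force: 0.0
```

Emit:
{"fn": "servo_tool", "kwargs": {"plan": [[[0, 0, 0.005], 0, 1], [[0, 0, 0.01], 0, 1], [[0, 0, 0.015], 0, 1], [[0, 0, 0.02], 0, 1], [[0, 0, 0.025], 0, 1], [[0, 0, 0.03], 0, 1], [[0, 0, 0.035], 0, 1], [[0, 0, 0.035], 0, 1]]}}

```text
time: 34.45
tool_pos: [0.4638, 0.35, 0.1075]
tcp_rot: [-0.0, 0.634, 0.773, 0.0]
ft_force: [0.1, 0.8, 0.2]
finger_gap: 0.001
grasp_force: 0.0
```

Emit:
{"fn": "servo_tool", "kwargs": {"plan": [[[0, 0, 0.006], 0, 1], [[0, 0, 0.012], 0, 1], [[0, 0, 0.018], 0, 1], [[0, 0, 0.024], 0, 1], [[0, 0, 0.03], 0, 1], [[0, 0, 0.035], 0, 1], [[0, 0, 0.035], 0, 1], [[0, 0, 0.035], 0, 1]]}}

```text
time: 35.45
tool_pos: [0.4639, 0.35, 0.1034]
tcp_rot: [-0.0, 0.634, 0.773, 0.0]
ft_force: [0.3, 0.1, 2.9]
finger_gap: -0.002
grasp_force: 1.7
```

Emit:
{"fn": "servo_tool", "kwargs": {"plan": [[[0, 0, 0.004], 0, 1], [[0, 0, 0.008], 0, 1], [[0, 0, 0.012], 0, 1], [[0, 0, 0.016], 0, 1], [[0, 0, 0.02], 0, 1], [[0, 0, 0.024], 0, 1], [[0, 0, 0.024], 0, 1], [[0, 0, 0.024], 0, 1]]}}

```text
time: 36.45
tool_pos: [0.4639, 0.35, 0.1009]
tcp_rot: [0.0, 0.634, 0.773, 0.0]
ft_force: [-2.5, -2.6, 15.2]
finger_gap: 0.001
grasp_force: 7.2
```

Emit:
{"fn": "servo_tool", "kwargs": {"plan": [[[0, 0, 0.002], 0, 1], [[0, 0, 0.003], 0, 1], [[0, 0, 0.003], 0, 1], [[0, 0, 0.003], 0, 1], [[0, 0, 0.003], 0, 1], [[0, 0, 0.003], 0, 1], [[0, 0, 0.003], 0, 1], [[0, 0, 0.003], 0, 1]]}}

```text
time: 37.45
tool_pos: [0.4639, 0.35, 0.1008]
tcp_rot: [0.0, 0.634, 0.773, 0.0]
ft_force: [-3.1, -2.8, 19.2]
finger_gap: 0.002
grasp_force: 9.8
```

Emit:
{"fn": "servo_tool", "kwargs": {"plan": [[[0, 0, -0.03], 0, 1], [[0, 0, -0.08], 0, 1], [[0, 0, -0.16], 0, 1], [[0, 0, -0.26], 0, 1], [[0, 0, -0.38], 0, 1], [[0, 0, -0.5], 0, 1], [[0, 0, -0.6], 0, 1], [[0, 0, -0.65], 0, 1]]}}

```text
time: 38.45
tool_pos: [0.4639, 0.35, 0.179]
tcp_rot: [0.0, 0.634, 0.773, 0.0]
ft_force: [0.0, -0.3, -0.2]
finger_gap: 0.002
grasp_force: 0.0
```

Run:
```python
from h import *
from plant import env
import pickle
f=env.grab_frame("scene")["color"];g0=pickle.load(open("pics/scene0.pkl","rb"))["color"]
# button silhouette now vs start
for n,i in(("start",g0),("now",f)):
    print(n,cv2.cvtColor(i,cv2.COLOR_RGB2GRAY)[152:164,408:424:2].tolist())
s=env.observe();print(s["tool_pos"].round(3),s["ft_force"].round(1))
```

```text
start [[129, 129, 128, 127, 126, 127, 127, 128], [134, 131, 127, 127, 127, 127, 127, 127], [88, 122, 128, 119, 129, 128, 127, 126], [71, 80, 104, 101, 106, 123, 127, 128], [73, 91, 100, 100, 101, 106, 129, 128], [43, 85, 103, 102, 102, 101, 116, 130], [13, 58, 104, 105, 103, 104, 55, 117], [4, 51, 71, 90, 98, 64, 12, 80], [7, 52, 58, 62, 61, 52, 6, 49], [7, 28, 59, 59, 56, 49, 8, 57], [1, 4, 22, 36, 32, 19, 9, 58], [3, 4, 9, 11, 9, 11, 0, 58]]
now [[133, 132, 131, 130, 131, 130, 131, 132], [138, 134, 133, 132, 131, 131, 131, 131], [92, 126, 132, 122, 133, 133, 131, 130], [73, 83, 108, 104, 109, 126, 131, 132], [74, 94, 104, 104, 104, 109, 134, 132], [43, 87, 105, 106, 105, 105, 119, 134], [11, 62, 109, 109, 105, 108, 58, 124], [6, 53, 72, 94, 101, 67, 12, 82], [9, 55, 58, 65, 64, 54, 5, 50], [8, 29, 62, 61, 58, 52, 11, 59], [6, 5, 22, 36, 33, 21, 7, 62], [3, 4, 6, 11, 12, 12, 3, 60]]
[0.464 0.35  0.179] [-0.5  0.1  1.5]
```

The button reached a hard stop after about 6 mm of travel and is back up. Handing in.

```bash
python3 -c "
from plant import env
print(env.finish_job())"
```

```text
the job is handed in; nothing more can be done
None
```

The knife and the loop tool lie flat and straight, one in each lane, with blade and loop towards the fan box; the start button was pressed to its stop and came back up, and the job was handed in at about 38 s (no verdict was returned).

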